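Find the tin with the whetstone by weight

TASK

One of the three identical closed tins on the sliding carrier hides the whetstone for the trowel and is clearly the heaviest. Push the carrier by its red handle along the rail until it clicks in at the next stop (red pointer at the yellow mark), then, starting with the tin nearest the handle, lift each tin in turn straight up clear of its nest to feel its weight, and put it back upright in its own nest. Finish by holding the heaviest tin up, upright and still in the gripper, its base clearly above the lids of the other two (which stand in their nests), and stay holding it; leave the carrier at that stop and the other things on the shelf alone.

Things in the scene. Friction and masses are not known exactly. Their poses are not given: they have to be found in the camera images.
- carrier: plywood carrier board, 92 mm wide (x), 376 mm long (y), 12 mm thick, sliding only along its own y on a fixed rail. Origin on the board's underside right below the handle, 22 mm over the work surface. Along +y from the handle it has three square nests, centres at y = 115, 210, 305 mm, 64 mm wide inside; floor = the board's top, 12 mm above the origin; rims 6 mm higher
- handle (a point): grip point of the carrier's upright red handle: a square post of 24 x 24 mm whose top is 19 mm above this point and whose foot on the board is 61 mm below it; the axes are the carrier's. Sliding takes about 1.5 N, and about 3 N more to click into or out of the spring detent
- dock_mark (a point): point fixed to the rail, where handle is when the carrier sits in the next stop's detent, 0.10 to 0.15 m from its start. Its +y is the way to push (an end stop lies 36 to 86 mm further). Seen as a yellow mark, 12 mm wide, on the near edge (-x) of the rail's base board; the red pointer beside the handle then stands at its middle
- tin_a_center (a point): centre (half-way up) of the first tin from the handle, in nest 1: closed square green tin with bare metal lid, 58 x 58 x 90 mm, faces along the carrier's x and y within 3 degrees. All look the same. The heaviest (0.55 to 0.70 kg; which one is unknown) exceeds the others (0.17 to 0.32 kg) by over 0.2 kg. A block inside may shift 4 mm. Bears a 40 N grip
- tin_b_center (a point): centre (half-way up) of the second tin from the handle, in nest 2: closed square green tin with bare metal lid, 58 x 58 x 90 mm, faces along the carrier's x and y within 3 degrees. All look the same. The heaviest (0.55 to 0.70 kg; which one is unknown) exceeds the others (0.17 to 0.32 kg) by over 0.2 kg. A block inside may shift 4 mm. Bears a 40 N grip
- tin_c_center (a point): centre (half-way up) of the third tin from the handle, in nest 3: closed square green tin with bare metal lid, 58 x 58 x 90 mm, faces along the carrier's x and y within 3 degrees. All look the same. The heaviest (0.55 to 0.70 kg; which one is unknown) exceeds the others (0.17 to 0.32 kg) by over 0.2 kg. A block inside may shift 4 mm. Bears a 40 N grip
- pump_bottle: blue plastic bottle with a white push-down pump top, 70 mm across, 214 mm tall; origin under its centre. Bystander
- saucer: round terracotta saucer, 150 mm across, 26 mm tall; origin under its centre. Bystander
- trowel: hand trowel with a wooden handle and steel blade, about 340 mm long, lying flat; its +x axis points to the blade; origin on the surface. Bystander
- brush: grey plastic hand brush with black bristles, about 245 mm long, 43 mm tall, lying on its bristles; +x points to the bristle end. Bystander
Not all that is in view belongs to the job. What is shaped like the part that bears tin_a_center but blue or purple is not meant.

How it is judged:
By the outcome, as a careful person would: the job done as asked, in the order asked, and still so for the second after the job is handed in, while the arm keeps its last pose, push and grip.
It also fails if it takes over 64 s, if anything falls off the work surface, if the arm or the gripper's body presses on something with over 40 N, if the wrist force passes 120 N, or if a joint passes its speed limit or range.

ROBOT

A 6-joint arm with a two-finger parallel gripper is mounted at the origin on the work surface. World frame = base frame: x ahead of the robot, y to its left, z up, the work surface at z = 0. Lengths are in mm, angles in rad, forces in N, time in s.
With the tool pointing down it reaches from about 300 to 775 mm from the base axis. Payload 14.6 kg.
Tool frame: the origin (TCP) lies between the finger pads; the fingertips stand 22 mm ahead of it and the grasp point (between the pads) lies 3 mm ahead of it (finger_overhang is the distance from the TCP to the fingertips, in mm); z points along the fingers, y is the direction in which the jaws open and shut (so a half turn about z gives the same grasp; the last joint's range is limited). The gripper opens to 94 mm and grips with 3 to 60 N. Pads are 16 mm wide; open, the fingers measure 119 mm over their backs; the gripper's body (75 mm by 177 mm) begins 78 mm behind the grasp point.
Start: joints at [-1.323, 0.3, 1.521, -0, 1.321, -0.067], TCP at [170.287, -522.964, 227.446] pointing down, gripper open.
Joint ranges: [-3.03, 3.03], [-0.79, 2.21], [0.23, 2.52], [-1.04, 4.18], [0, 3.07], [-2.55, 2.55]. Speed limits (rad/s): [2.22, 2.22, 2.57, 3.14, 3.14, 3.14].

INTERFACE

Orientations are given as [roll, pitch, yaw] about the fixed x, y, z axes, in that order (R = Rz(yaw) Ry(pitch) Rx(roll)).
In Python, from cell import * gives the robot as it stands.
- The arm moves only by the tool jog_arm, never from a script. Its argument "increments" is a list of rows, each a list of 7 numbers: the shift along the tool's x, y, z in cm, then the turn, a rotation vector about the tool's x, y, z in degrees, then the finger opening in cm, from 0 to 9.4. In form: [[x, y, z, wx, wy, wz, grip], ...]. A call has 1 to 20 rows; each row shifts and turns the commanded pose from where the row before left it, along the tool's axes as they then stand; what a row does not reach is not made up. A row lasts 1/8 s, in which the tool goes at most 62.5 mm and 10.7 degrees, less where a joint would pass 70% of its speed; a pose out of reach is approached as far as the arm can. A call is refused whole if a number of a shift passes 6.25 or a number of a turn 10.7, either way. A call with a gripper value outside its range is refused whole. The fingers move at their own pace and stop on an object; "squeeze" is the grip in N (left out, the last holds). Time passes only in rows, so rows that do not move let the fingers close. It gives the time, the measured TCP pose, the force and the opening at its end, in the units of the state.
- read_state(): the state, without advancing time (a new reading comes with each control period).
- camera(name): name is "scene" or "top" or "wrist"; returns a dict with "image" (384x512x3 uint8, red, green, blue), "K" (3x3 intrinsics, pixels), "k1" (the pictures are not rectified: a ray, as slopes to the right and down, at radius r is drawn at 1 + k1 r^2 times it, then the intrinsics apply), "rvec" (rotation vector, rad) and "tvec" (3), from world to camera coordinates, as OpenCV has them. Camera axes: x right, y down, z forward; pixel columns grow to the right and rows downward; lengths in mm; the calibration is good to about 2 mm. A picture is of the moment at which its call begins. There is no depth.
- sign_off(): hands the job in, once; it reports no verdict.
Trained networks look in a picture, given as the dict that the camera call returned (one of the last four; its "shot" number tells which), for a name from the list of things; names that differ only in an ending like _2 or _b are one class to them, and where a whole thing is asked for, a point or a joint stands for the part that bears it (a point fixed in the world has none). Each returns a list of dicts, best first, with "conf" (0 to 1); they miss things now and then, are a little off and sometimes report something else, mostly with a low value. They report only what shows in the picture. A call takes as long as a camera call. They do not tell look-alikes from the thing itself.
- recognise(picture, name): "centre" ([x, y, z] in mm, in the coordinates of the camera as it stood for that picture, good to about 4 mm: the middle of the surface that is visible of it).
- regions_of(picture, name): "mask" (384x512 bool, what is visible of it).
The state is a dict: "clock": time; "joints": joint angles; "qd": joint speeds; "effort": joint torques, N m; "eef_pos": TCP position; "eef_rot": TCP orientation; "wrist_force": force on the tool from outside, world axes, zero at the start; "moment": the same for the moment, N m; "finger_gap": finger opening in mm.
Only numpy, scipy, OpenCV 4.12 (cv2) and the standard library are available. Lean on these libraries where they do the work, as an engineer would, in place of code of your own. Each camera call takes 0.05 s, during which the arm holds its last target.

## Working session

There is one attempt and no reset: what is moved stays moved. The work goes in short steps, Python scripts to look and compute and a tool call to move; the robot and the scene stay as the last step left them, time stands still between calls to the robot, and variables do not carry over. Pictures are saved under pics/ and viewed, and the job is handed in when it is done.

Besides the shell and the picture viewer there is one more tool, called after "Emit:" as a command line: name --pt "numbers of a row" for each row, then --argument value for the rest. jog_arm: Moves the arm, as the interface text tells. Its arguments: {"type":"object","properties":{"increments":{"type":"array"},"squeeze":{"type":"number"}},"required":["increments"]}

```bash
mkdir -p pics; ls; python3 - <<'E'
from cell import *
import cv2,numpy as np
print(read_state())
for n in ["scene","top","wrist"]:
    p=camera(n); cv2.imwrite(f"pics/{n}0.png",p["image"][:,:,::-1])
    print(n,p["K"],p["k1"],p["rvec"],p["tvec"],p["shot"])
    R=cv2.Rodrigues(np.array(p["rvec"],float))[0];t=np.array(p["tvec"],float)
    for k in ["tin_a_center","handle","carrier","dock_mark","pump_bottle"]:
        try:
            for d in recognise(p,k): print(k,round(d["conf"],2),(R.T@(np.array(d["centre"])-t)).round(1))
        except Exception as e: print(k,e)
E
```

```text
pics
{'clock': 0.0, 'joints': array([-1.32258247e+00,  3.00488053e-01,  1.52160146e+00, -4.94364483e-06,
        1.32071985e+00, -6.66136642e-02]), 'qd': array([ 0.00064713, -0.00154737, -0.00035438,  0.00078167, -0.00073648,
        0.00061962]), 'effort': array([-5.68965661e-04, -5.31808090e+01, -3.52734911e+01,  7.08033610e-02,
        2.44546984e-02, -5.98027577e-05]), 'eef_pos': array([ 170.23605143, -522.72739118,  226.86840515]), 'eef_rot': array([-3.14037833e+00, -7.62114692e-05,  3.14828701e-01]), 'wrist_force': array([ 0.72795508, -0.44934125, -0.86476222]), 'moment': array([-0.01482125,  0.02523681, -0.00569019]), 'finger_gap': 93.96254532117592}
scene [[359.64027608   0.         250.30352729]
 [  0.         359.64027608 192.23323351]
 [  0.           0.           1.        ]] -0.10190601648910173 [ 2.07783586  1.21740629 -0.49322381] [-236.24035242 -325.73296172 1681.86319843] 1
tin_a_center 0.85 [676.5 -81.   88.7]
tin_a_center 0.71 [ 391.3 -135.7   67.6]
tin_a_center 0.63 [ 531.1 -122.9  100.5]
tin_a_center 0.63 [388.5 -17.2  73.5]
handle 0.83 [ 529.6 -160.7   36.3]
carrier 0.71 [ 526.8 -165.6   33.7]
dock_mark 0.92 [553.1 117.2   8. ]
pump_bottle 0.62 [ 803.  -123.6  123.2]
top [[379.88989566   0.         259.54690757]
 [  0.         379.88989566 193.55745519]
 [  0.           0.           1.        ]] -0.09098351897553143 [ 2.19510034 -2.15218398  0.0920631 ] [ -51.44180313  575.63083258 1269.91932728] 2
tin_a_center 0.95 [ 506.2 -119.7  120.6]
tin_a_center 0.64 [371.2 -11.4  89. ]
tin_a_center 0.54 [ 364.7 -124.8   89.8]
handle 0.78 [ 499.5 -110.8   32.3]
carrier 0.8 [ 500.6 -117.9   32.4]
dock_mark 0.63 [530.5 141.9  10.1]
pump_bottle 0.87 [ 771.5 -108.3  141.7]
wrist [[288.18122488   0.         257.07642331]
 [  0.         288.18122488 192.32051074]
 [  0.           0.           1.        ]] 0.006621795934726776 [-2.37224908  1.72171204  0.21673883] [-550.81537959  -26.85058533  391.11671289] 3
```

View pics/scene0.png

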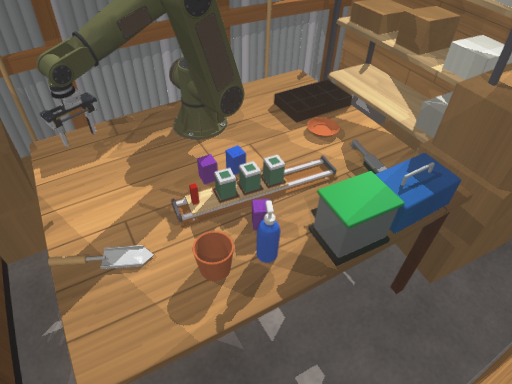

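View pics/top0.png

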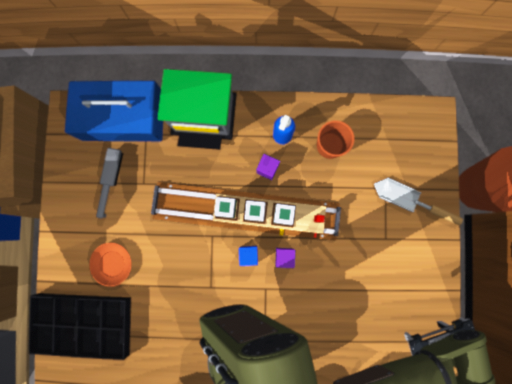

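View pics/wrist0.png

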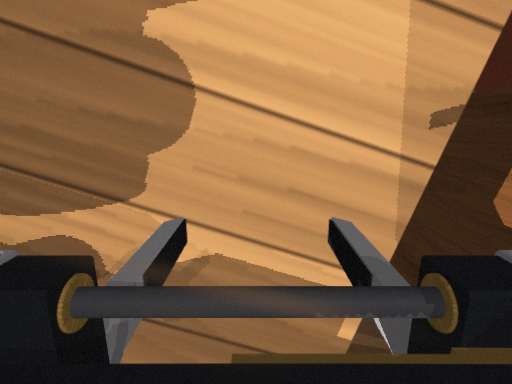

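```bash
cat > h.py <<'E'
from cell import *
import cv2,numpy as np
def proj(p,X):
    R=cv2.Rodrigues(np.array(p["rvec"],float))[0];t=np.array(p["tvec"],float)
    c=(np.atleast_2d(X)@R.T)+t; s=c[:,:2]/c[:,2:]
    r2=(s**2).sum(1,keepdims=True); s=s*(1+p["k1"]*r2)
    K=np.array(p["K"]); return s*[K[0,0],K[1,1]]+K[:2,2]
def back(p,uv,z):
    R=cv2.Rodrigues(np.array(p["rvec"],float))[0];t=np.array(p["tvec"],float)
    K=np.array(p["K"]); d=(np.atleast_2d(uv)-K[:2,2])/[K[0,0],K[1,1]]
    s=d.copy()
    for _ in range(20): s=d/(1+p["k1"]*(s**2).sum(1,keepdims=True))
    ray=np.c_[s,np.ones(len(s))]@R; o=-R.T@t
    return o+ray*((z-o[2])/ray[:,2])[:,None]
E
python3 - <<'E'
import cv2
a=cv2.imread("pics/top0.png")[175:275,145:350]
cv2.imwrite("pics/top0c.png",cv2.resize(a,None,fx=3.9,fy=3.9,interpolation=cv2.INTER_CUBIC))
a=cv2.imread("pics/scene0.png")[140:230,165:345]
cv2.imwrite("pics/scene0c.png",cv2.resize(a,None,fx=4.4,fy=4.4,interpolation=cv2.INTER_CUBIC))
E
```

```text
(no output)
```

View pics/top0c.png

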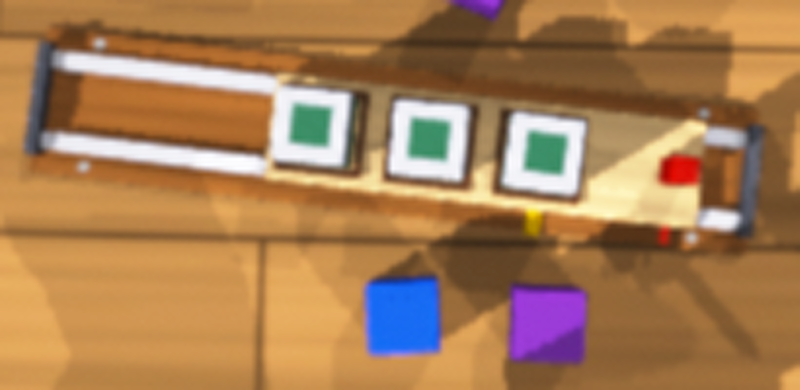

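View pics/scene0c.png

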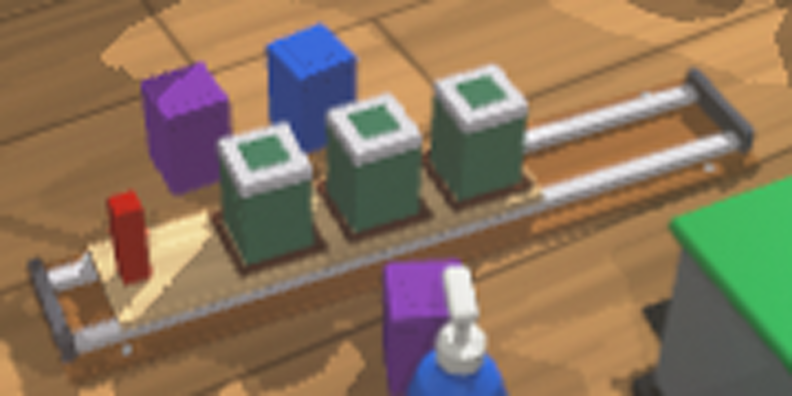

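```bash
python3 - <<'E'
from h import *
from scipy.optimize import least_squares
T=camera("top");S=camera("scene")
ut=np.array([[545,151],[430,139],[311,126]])/3.9+[145,175]
us=np.array([[265,155],[374,125],[481,92]])/4.4+[165,140]
uht=np.array([[680,168]])/3.9+[145,175]; uhs=np.array([[125,202]])/4.4+[165,140]
print(back(T,ut,124).round(1),back(S,us,124).round(1),back(T,uht,114).round(1),back(S,uhs,114).round(1))
def pts(v):
    c,s=np.cos(v[2]),np.sin(v[2]);R=np.array([[c,-s],[s,c]])
    L=np.array([[0,115],[0,210],[0,305],[0,0]],float)@R.T+v[:2]
    return np.c_[L,[124,124,124,114]]
f=lambda v:np.r_[(proj(T,pts(v))-np.r_[ut,uht]).ravel(),(proj(S,pts(v))-np.r_[us,uhs]).ravel()]
r=least_squares(f,[500,-160,-.1]);print(r.x,np.degrees(r.x[2]),r.fun.round(1))
print("mark",back(T,np.array([[534,222]])/3.9+[145,175],10),"ptr",back(T,np.array([[664,236]])/3.9+[145,175],10))
E
```

```text
[[ 505.8 -120.9  124. ]
 [ 513.7  -28.2  124. ]
 [ 522.2   67.9  124. ]] [[ 510.6 -118.8  124. ]
 [ 520.6  -26.4  124. ]
 [ 526.9   70.9  124. ]] [[ 494.5 -231.3  114. ]] [[ 496.6 -232.7  114. ]]
[ 4.95671875e+02 -2.33998563e+02 -9.45332343e-02] -5.416355346282832 [-0.4 -0.2 -1.  -0.6 -0.5 -0.7  0.8 -0.4 -0.7 -0.6 -0.4 -1.  -0.7 -0.3
 -0.5 -0. ]
mark [[ 447.56408672 -119.21081951   10.        ]] ptr [[ 437.36618691 -233.69927332   10.        ]]
```

```bash
cat >> h.py <<'E'
from scipy.spatial.transform import Rotation as Ro
def plan(target,yawdeg,n,g,wz=None):
    s=read_state(); p=np.array(s["eef_pos"]); r=Ro.from_euler("xyz",s["eef_rot"])
    tgt=Ro.from_euler("xyz",[np.pi,0,np.radians(yawdeg)])
    rv=(r.inv()*tgt).as_rotvec(degrees=True)
    print("pos",p.round(1),"yaw",np.degrees(s["eef_rot"]).round(2),"rv",rv.round(2),"F",np.round(s["wrist_force"],1),"gap",round(s["finger_gap"],1),"t",s["clock"])
    d=(np.array(target)-p)/n/10
    for i in range(n):
        row=np.r_[r.inv().apply(d).round(2),(rv/n).round(1),g]; print([float(x) for x in row],end=", ")
        r=r*Ro.from_rotvec(rv/n,degrees=True)
    print()
E
python3 -c "
from h import *
plan([496,-234,190],84.6,9,9.4)"
```

```text
pos [ 170.3 -523.   227.4] yaw [-180.     -0.     18.04] rv [ -0.    -0.   -66.56] F [-1.3  0.   0.3] gap 93.9 t 1.0
[4.44, -1.93, 0.42, -0.0, -0.0, -7.4, 9.4], [4.65, -1.35, 0.42, -0.0, -0.0, -7.4, 9.4], [4.78, -0.74, 0.42, -0.0, -0.0, -7.4, 9.4], [4.84, -0.11, 0.42, -0.0, -0.0, -7.4, 9.4], [4.81, 0.51, 0.42, -0.0, -0.0, -7.4, 9.4], [4.71, 1.12, 0.42, -0.0, -0.0, -7.4, 9.4], [4.52, 1.72, 0.42, -0.0, -0.0, -7.4, 9.4], [4.26, 2.29, 0.42, -0.0, -0.0, -7.4, 9.4], [3.93, 2.82, 0.42, -0.0, -0.0, -7.4, 9.4],
```

Candidates (top view px): green tins with metal lids at (285,214), (255,211) and (225,207) stand on the carrier. The blue box (248,255) and purple boxes (285,258) and (269,166) stand off it, so they are decoys. The red post at (319,218) is the handle; the terracotta pot (335,139) is not. The close crop above confirms this, with the yellow mark at about (282,232) and the red pointer at about (315,235). I'm moving above the handle.

Emit:
jog_arm --pt "4.4 -1.9 0.4 0 0 -7.4 9.4" --pt "4.6 -1.4 0.4 0 0 -7.4 9.4" --pt "4.8 -0.7 0.4 0 0 -7.4 9.4" --pt "4.8 -0.1 0.4 0 0 -7.4 9.4" --pt "4.8 0.5 0.4 0 0 -7.4 9.4" --pt "4.7 1.1 0.4 0 0 -7.4 9.4" --pt "4.5 1.7 0.4 0 0 -7.4 9.4" --pt "4.3 2.3 0.4 0 0 -7.4 9.4" --pt "3.9 2.8 0.4 0 0 -7.4 9.4" --pt "0 0 0 0 0 0 9.4" --pt "0 0 0 0 0 0 9.4"

```text
clock: 2.38
eef_pos: [494.2, -234.8, 191.4]
eef_rot: [-3.141, 0.0, 1.476]
wrist_force: [-0.0, -1.0, 0.6]
finger_gap: 94.2
```

```bash
python3 -c "
from h import *
plan([496,-234,98],84.6,3,9.4)
for n in ['wrist','top']:
  p=camera(n);a=p['image'][:,:,::-1].copy();cv2.imwrite(f'pics/{n}1.png',a)
  if n=='wrist':
    for z,q in((114,[496,-234]),):
      print(proj(p,[[496,-234,114]]))
    print(p['rvec'],p['tvec'])
"
```

```text
pos [ 494.2 -234.8  191.4] yaw [-179.99    0.     84.58] rv [-0.01  0.   -0.02] F [-0.  -1.   0.6] gap 94.2 t 2.375
[0.03, 0.06, 3.11, -0.0, 0.0, -0.0, 9.4], [0.03, 0.06, 3.11, -0.0, 0.0, -0.0, 9.4], [0.03, 0.06, 3.11, -0.0, 0.0, -0.0, 9.4], 
[[259.41540637 203.17057762]]
[-2.88763078  0.13612503  0.01630495] [-513.87432973 -199.49575849  309.33948069]
```

View pics/wrist1.png

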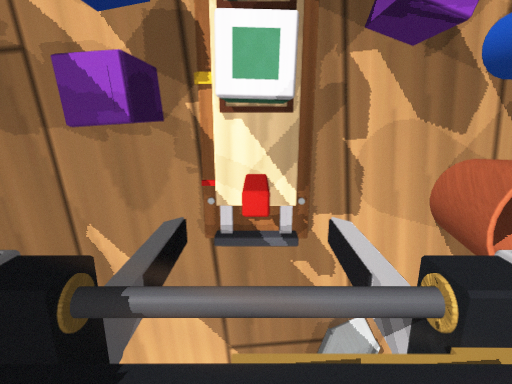

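```bash
python3 -c "
from h import *
p=camera('wrist')
a=p['image'][:,:,::-1];c=cv2.resize(a[0:250,180:330],None,fx=2.4*1.3,fy=2.4,interpolation=cv2.INTER_CUBIC)
cv2.imwrite('pics/w1c.png',cv2.resize(a[0:250,180:330],None,fx=2.4,fy=2.4,interpolation=cv2.INTER_CUBIC))
hsv=cv2.cvtColor(p['image'],cv2.COLOR_RGB2HSV)
for nm,lo,hi,reg in (('red',(0,200,150),(6,255,255),(150,230,195,225)),('yel',(23,190,120),(35,255,255),(50,110,190,225)),('hdl',(0,200,150),(6,255,255),(150,230,235,280))):
  m=cv2.inRange(hsv,lo,hi); k=np.zeros_like(m);r=reg;k[r[0]:r[1],r[2]:r[3]]=m[r[0]:r[1],r[2]:r[3]]
  v,u=np.nonzero(k);print(nm,len(u),u.min(),u.max(),v.min(),v.max(),u.mean(),v.mean())
  if nm!='hdl': print([back(p,[[u.mean(),v.mean()]],z).round(1) for z in (8,12,22)])
print('hdl',back(p,[[256,203]],114),'lid',back(p,[[256,53]],124))
print(p['rvec'])
"
```

```text
red 69 202 214 179 185 208.69565217391303 181.94202898550725
[array([[ 435. , -233.5,    8. ]]), array([[ 435.8, -232.7,   12. ]]), array([[ 437.7, -230.7,   22. ]])]
yel 49 199 210 72 82 206.81632653061226 78.61224489795919
[array([[ 449. , -116.9,    8. ]]), array([[ 449.6, -117.5,   12. ]]), array([[ 451.1, -118.9,   22. ]])]
hdl 1026 242 268 174 215 255.32456140350877 195.5896686159844
hdl [[ 492.85261602 -234.19440822  114.        ]] lid [[ 503.94698047 -119.44        124.        ]]
[-2.88743954  0.13774299  0.01594627]
```

View pics/w1c.png

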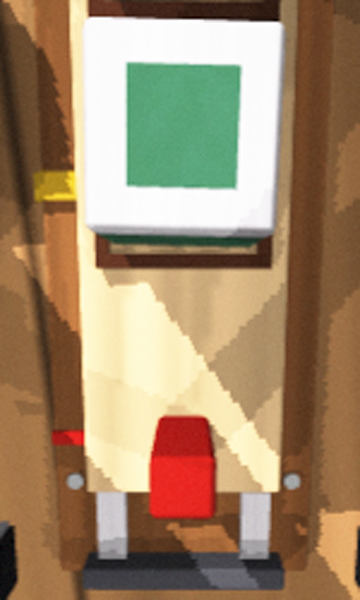

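Emit:
jog_arm --pt "0 0 3.1 0 0 0 9.4" --pt "0 0 3.1 0 0 0 9.4" --pt "0 0 3.1 0 0 0 9.4" --pt "0 0 0 0 0 0 5" --pt "0 0 0 0 0 0 2" --pt "0 0 0 0 0 0 2" --pt "0 0 0 0 0 0 2" --pt "0 0 0 0 0 0 2" --pt "0 0 0 0 0 0 2" --squeeze 20

```text
clock: 3.65
eef_pos: [494.6, -234.5, 98.6]
eef_rot: [3.141, 0.0, 1.477]
wrist_force: [-0.1, -0.4, 0.8]
finger_gap: 37.7
```

```bash
python3 -c "
from h import *
s=np.array(read_state()['eef_pos']);d=np.array([np.sin(np.radians(5.4)),np.cos(np.radians(5.4)),0])
plan(s+d*115,84.6,10,2)
cv2.imwrite('pics/w2.png',camera('wrist')['image'][:,:,::-1])
"
```

```text
pos [ 494.6 -234.5   98.6] yaw [179.99   0.    84.64] rv [0.01 0.   0.04] F [-0.1 -0.4  0.8] gap 37.7 t 3.65
[1.15, 0.0, -0.0, 0.0, 0.0, 0.0, 2.0], [1.15, 0.0, -0.0, 0.0, 0.0, 0.0, 2.0], [1.15, 0.0, -0.0, 0.0, 0.0, 0.0, 2.0], [1.15, 0.0, -0.0, 0.0, 0.0, 0.0, 2.0], [1.15, 0.0, -0.0, 0.0, 0.0, 0.0, 2.0], [1.15, 0.0, -0.0, 0.0, 0.0, 0.0, 2.0], [1.15, 0.0, -0.0, 0.0, 0.0, 0.0, 2.0], [1.15, 0.0, -0.0, 0.0, 0.0, 0.0, 2.0], [1.15, 0.0, -0.0, 0.0, 0.0, 0.0, 2.0], [1.15, 0.0, -0.0, 0.0, 0.0, 0.0, 2.0],
```

View pics/w2.png

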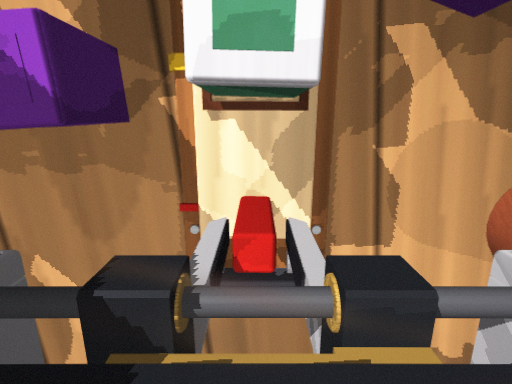

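Emit:
jog_arm --pt "0 0 0 0 0 0 2" --pt "0 0 0 0 0 0 2" --pt "0 0 0 0 0 0 2" --pt "0.3 0 0 0 0 0 2" --pt "0.6 0 0 0 0 0 2" --pt "0.8 0 0 0 0 0 2" --pt "1 0 0 0 0 0 2" --pt "1 0 0 0 0 0 2" --pt "1 0 0 0 0 0 2" --pt "1 0 0 0 0 0 2" --pt "1 0 0 0 0 0 2" --pt "1 0 0 0 0 0 2" --pt "0.9 0 0 0 0 0 2" --pt "0.7 0 0 0 0 0 2" --pt "0.5 0 0 0 0 0 2" --pt "0.3 0 0 0 0 0 2" --pt "0 0 0 0 0 0 2"

```text
clock: 5.82
eef_pos: [502.6, -133.9, 98.3]
eef_rot: [-3.138, -0.0, 1.477]
wrist_force: [-12.9, -0.2, 7.7]
finger_gap: 24.2
```

```bash
python3 -c "
from h import *
s=read_state();print(s['eef_pos'],s['wrist_force'],s['finger_gap'])
p=camera('wrist')
cv2.imwrite('pics/w3.png',p['image'][:,:,::-1])
cv2.imwrite('pics/t3.png',cv2.resize(camera('top')['image'][175:275,145:350,::-1],None,fx=3.9,fy=3.9))
"
```

```text
[ 502.63666803 -133.9228787    98.34375472] [-12.86443706  -0.16409183   7.68162972] 24.2021183652413
```

View pics/w3.png

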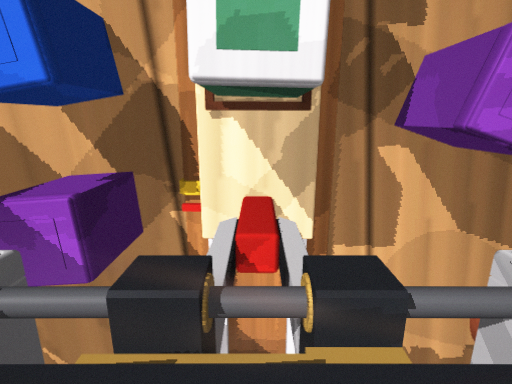

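View pics/t3.png

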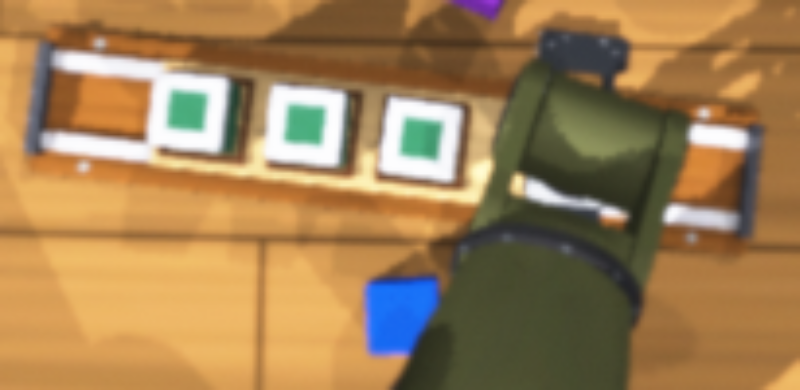

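```bash
cat >> h.py <<'E'
def ptr(p,regs):
    hsv=cv2.cvtColor(p['image'],cv2.COLOR_RGB2HSV);o=[]
    for lo,hi,r in (((0,200,150),(6,255,255),regs[0]),((23,190,120),(35,255,255),regs[1])):
        m=cv2.inRange(hsv,lo,hi)[r[0]:r[1],r[2]:r[3]]; v,u=np.nonzero(m)
        print(len(u),v.min()+r[0],v.max()+r[0]); uv=[[u.mean()+r[2],(v.min()+v.max())/2+r[0]]]
        o.append([back(p,uv,z)[0].round(1) for z in (8,12)])
    print(o, (o[1][0]-o[0][0])[1],(o[1][1]-o[0][1])[1])
E
python3 -c "
from h import *
p=camera('wrist');ptr(p,[(200,216,170,204),(176,200,170,204)])
a=p['image'][160:230,150:260,::-1];cv2.imwrite('pics/w3c.png',cv2.resize(a,None,fx=6,fy=6))"
```

```text
153 203 211
60 181 194
[[array([ 442.1, -134.8,    8. ]), array([ 443.2, -133.6,   12. ])], [array([ 447.5, -117.1,    8. ]), array([ 448.5, -116.3,   12. ])]] 17.700000000000017 17.299999999999997
```

View pics/w3c.png

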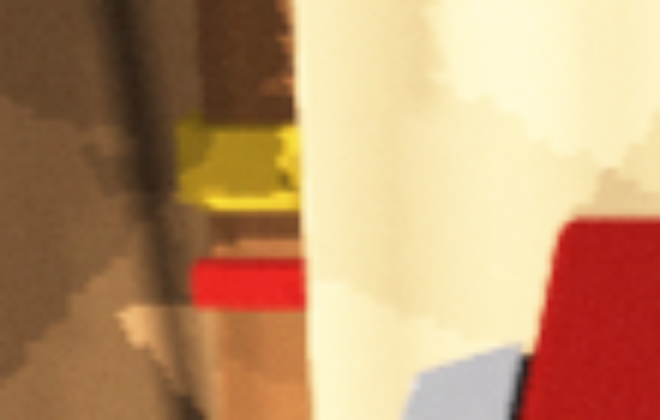

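Emit:
jog_arm --pt "0.4 -0.1 0 0 0 0 2" --pt "0.4 -0.1 0 0 0 0 2" --pt "0.2 0 0 0 0 0 2" --pt "0 0 0 0 0 0 2"

```text
clock: 6.48
eef_pos: [503.6, -123.6, 98.4]
eef_rot: [3.14, -0.0, 1.477]
wrist_force: [8.0, 1.6, -5.3]
finger_gap: 24.2
```

```bash
python3 -c "
from h import *
s=read_state();print(s['eef_pos'],s['wrist_force'],s['finger_gap'])
p=camera('wrist')
a=p['image'][160:230,150:260,::-1];cv2.imwrite('pics/w4c.png',cv2.resize(a,None,fx=6,fy=6))"
```

```text
[ 503.56715423 -123.57921358   98.37521944] [ 7.97579103  1.6032295  -5.27605635] 24.16883882125141
```

View pics/w4c.png

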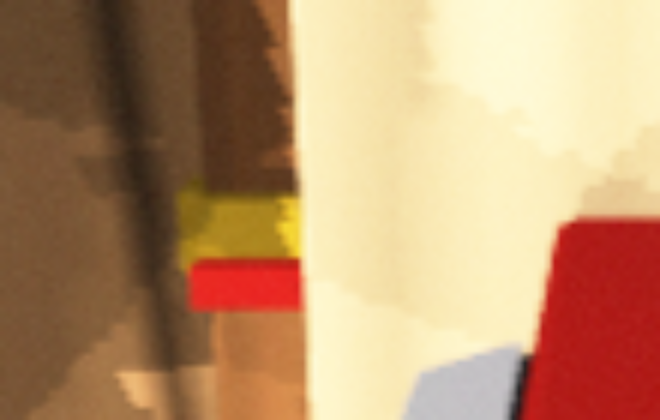

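Emit:
jog_arm --pt "0.15 0.1 0 0 0 0 2" --pt "0 0 0 0 0 0 2"

```text
clock: 6.78
eef_pos: [503.8, -122.2, 98.4]
eef_rot: [-3.141, -0.0, 1.477]
wrist_force: [-3.8, 2.6, 1.7]
finger_gap: 23.8
```

Emit:
jog_arm --pt "0.15 0 0 0 0 0 2" --pt "0 0 0 0 0 0 2"

```text
clock: 7.02
eef_pos: [503.9, -120.9, 98.4]
eef_rot: [-3.141, -0.0, 1.477]
wrist_force: [-4.8, 1.2, 1.6]
finger_gap: 23.9
```

Emit:
jog_arm --pt "0.15 0 0 0 0 0 2" --pt "0 0 0 0 0 0 2"

```text
clock: 7.28
eef_pos: [504.0, -119.8, 98.4]
eef_rot: [-3.141, 0.001, 1.477]
wrist_force: [-5.8, -4.0, 0.7]
finger_gap: 23.5
```

Emit:
jog_arm --pt "0 0 0 0 0 0 5" --pt "0 0 0 0 0 0 9.4" --pt "0 0 0 0 0 0 9.4" --pt "0 0 0 0 0 0 9.4" --pt "0 0 -3 0 0 0 9.4" --pt "0 0 -4 0 0 0 9.4" --pt "0 0 -3 0 0 0 9.4" --pt "0 0 0 0 0 0 9.4"

```text
clock: 8.28
eef_pos: [505.1, -119.7, 200.5]
eef_rot: [3.138, 0.001, 1.477]
wrist_force: [-0.1, 0.4, -1.4]
finger_gap: 93.7
```

```bash
python3 -c "
from h import *
s=read_state();print(s['eef_pos'],s['wrist_force'],s['finger_gap'])
p=camera('wrist')
cv2.imwrite('pics/w5.png',cv2.resize(p['image'][:,:,::-1],None,fx=1.5,fy=1.5))
p=camera('scene');cv2.imwrite('pics/s5.png',p['image'][:,:,::-1])
a=p['image'][140:230,165:345,::-1];cv2.imwrite('pics/s5c.png',cv2.resize(a,None,fx=4.4,fy=4.4,interpolation=cv2.INTER_CUBIC))"
```

```text
[ 505.12071352 -119.68153461  200.45427066] [-0.07561142  0.36125696 -1.35236718] 93.65421684037914
```

View pics/w5.png

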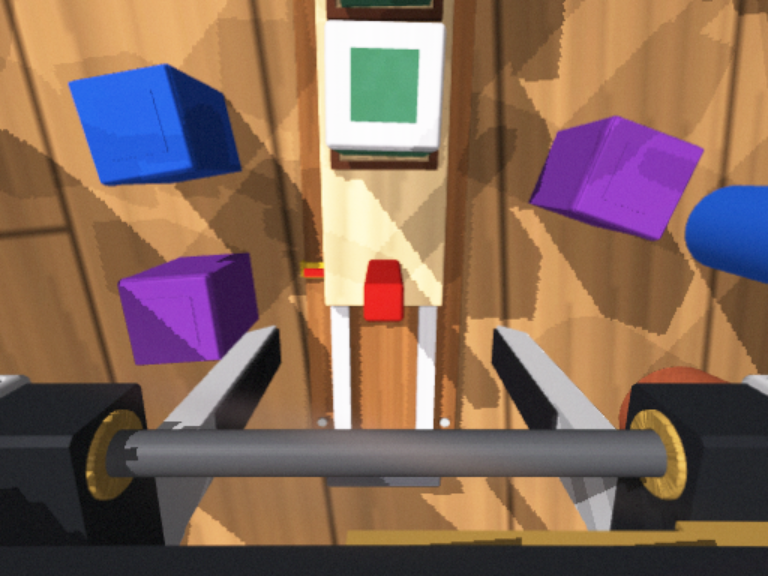

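View pics/s5c.png

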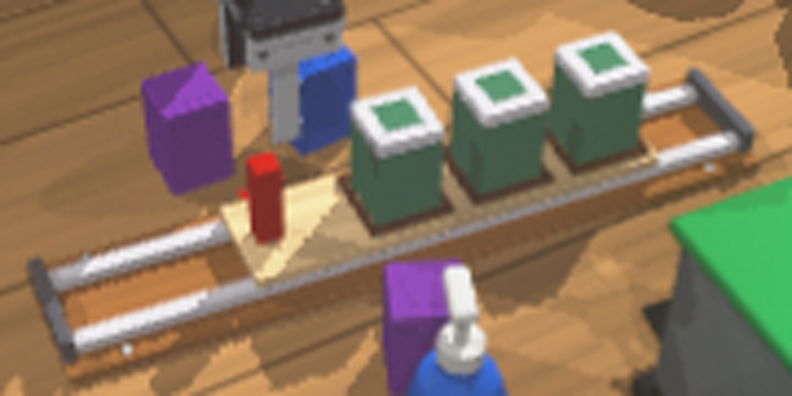

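```bash
python3 -c "
from h import *
p=camera('wrist')
a=p['image'][160:200,190:260,::-1];cv2.imwrite('pics/w5c.png',cv2.resize(a,None,fx=10,fy=10,interpolation=cv2.INTER_CUBIC))
print('h',back(p,[[383/1.5,290/1.5*0+304/1.5]],114),'lid',back(p,[[385.5/1.5,85/1.5]],124))
T=camera('top');t=camera('top')
cv2.imwrite('pics/t5.png',cv2.resize(T['image'][175:275,145:350,::-1],None,fx=3.9,fy=3.9,interpolation=cv2.INTER_CUBIC))
"
```

```text
h [[ 502.21802273 -119.66526823  114.        ]] lid [[514.43396609  -4.73602273 124.        ]]
```

View pics/w5c.png

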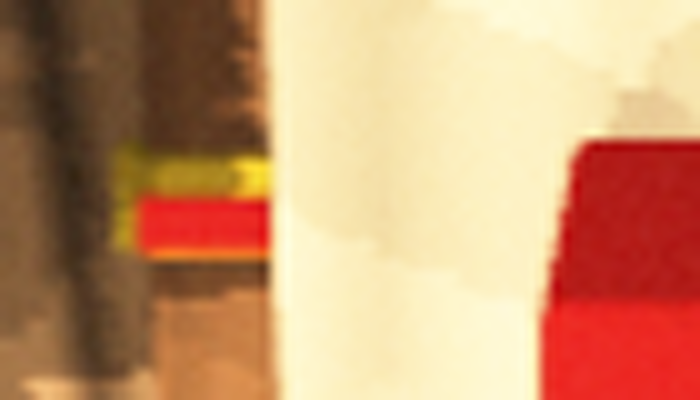

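View pics/t5.png

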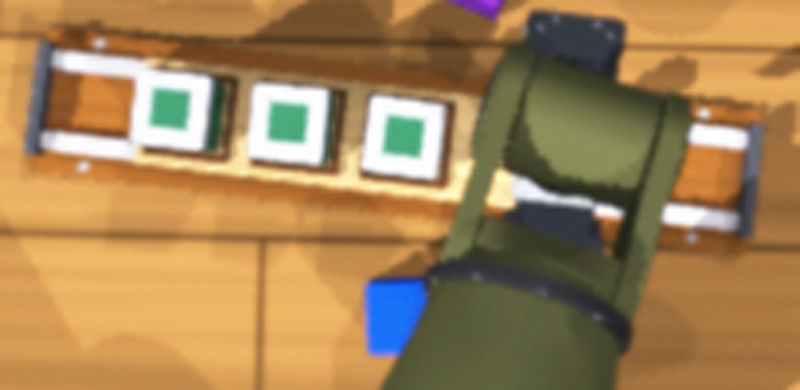

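```bash
python3 -c "
from h import *
p=camera('wrist');R=cv2.Rodrigues(np.array(p['rvec'],float))[0];C=-R.T@p['tvec'];print(C)
for u,v,z in ((190+20.5,160+22.5,22),(190+20.5,160+22.5,16),(190+20,160+20.3,8),(190+20,160+20.3,14)): print(z,back(p,[[u,v]],z).round(1))
"
```

```text
[510.3475844  -48.83939624 355.41056658]
22 [[ 448.3 -116.7   22. ]]
16 [[ 447.2 -117.9   16. ]]
8 [[ 445.4 -116.7    8. ]]
14 [[ 446.6 -115.5   14. ]]
```

```bash
python3 -c "
from h import *
plan([515.5,-5,200],84.6,4,9.4)
"
```

```text
pos [ 504.  -119.4  197.4] yaw [-1.799e+02 -2.000e-02  8.464e+01] rv [-0.1  -0.02  0.04] F [-0.2 -0.2  0.4] gap 93.9 t 8.575
[2.87, 0.02, -0.06, -0.0, -0.0, 0.0, 9.4], [2.87, 0.02, -0.06, -0.0, -0.0, 0.0, 9.4], [2.87, 0.02, -0.06, -0.0, -0.0, 0.0, 9.4], [2.87, 0.02, -0.06, -0.0, -0.0, 0.0, 9.4],
```

Emit:
jog_arm --pt "2.5 0.1 0 0 0 0 9.4" --pt "4 0 0 0 0 0 9.4" --pt "3.5 0 0 0 0 0 9.4" --pt "1.5 0 0 0 0 0 9.4" --pt "0 0 0 0 0 0 9.4" --pt "0 0 0 0 0 0 9.4" --pt "0 0 0 0 0 0 9.4"

```text
clock: 9.45
eef_pos: [516.0, -6.0, 198.4]
eef_rot: [-3.141, 0.0, 1.476]
wrist_force: [-0.7, -0.1, -1.1]
finger_gap: 94.1
```

```bash
python3 -c "
from h import *
p=camera('wrist')
plan([515.5,-5,88],84.6,4,9.4)
cv2.imwrite('pics/w6.png',cv2.resize(p['image'][:,:,::-1],None,fx=1.5,fy=1.5))
"
```

```text
pos [516.   -5.9 198.4] yaw [-180.      0.     84.57] rv [-0.    0.   -0.03] F [0.4 0.3 0.5] gap 93.9 t 9.5
[0.02, -0.02, 2.76, -0.0, 0.0, -0.0, 9.4], [0.02, -0.02, 2.76, -0.0, 0.0, -0.0, 9.4], [0.02, -0.02, 2.76, -0.0, 0.0, -0.0, 9.4], [0.02, -0.02, 2.76, -0.0, 0.0, -0.0, 9.4],
```

View pics/w6.png

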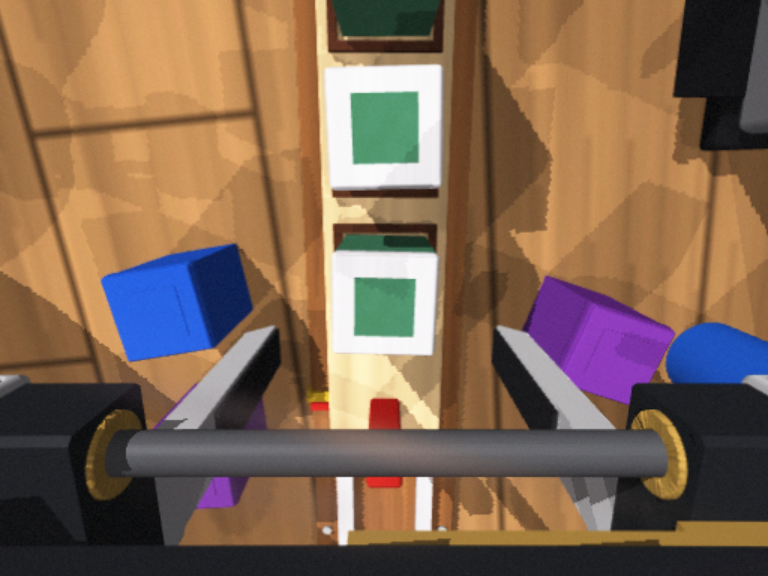

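Emit:
jog_arm --pt "0 0 2.5 0 0 0 9.4" --pt "0 0 3.5 0 0 0 9.4" --pt "0 0 3.5 0 0 0 9.4" --pt "0 0 1.5 0 0 0 9.4" --pt "0 0 0 0 0 0 7" --pt "0 0 0 0 0 0 5.4" --pt "0 0 0 0 0 0 5.4" --pt "0 0 0 0 0 0 5.4" --pt "0 0 0 0 0 0 5.4" --pt "0 0 0 0 0 0 5.4" --pt "0 0 0 0 0 0 5.4" --squeeze 30

```text
clock: 10.88
eef_pos: [516.1, -5.1, 89.0]
eef_rot: [3.141, 0.0, 1.477]
wrist_force: [-3.2, 0.2, 6.0]
finger_gap: 57.8
```

Emit:
jog_arm --pt "0 0 -0.3 0 0 0 5.4" --pt "0 0 -0.6 0 0 0 5.4" --pt "0 0 -0.9 0 0 0 5.4" --pt "0 0 -1 0 0 0 5.4" --pt "0 0 -0.8 0 0 0 5.4" --pt "0 0 -0.4 0 0 0 5.4" --pt "0 0 0 0 0 0 5.4" --pt "0 0 0 0 0 0 5.4" --pt "0 0 0 0 0 0 5.4" --pt "0 0 0 0 0 0 5.4"

```text
clock: 12.12
eef_pos: [516.0, -5.1, 128.3]
eef_rot: [-3.141, 0.0, 1.477]
wrist_force: [-0.1, 0.6, -6.3]
finger_gap: 58.3
```

```bash
cat >> h.py <<'E'
def weigh(tag):
    F=[]
    for i in range(10):
        p=camera('scene'); F.append(read_state()['wrist_force'])
    s=read_state();F=np.array(F)
    print('F',F.mean(0).round(2),F.std(0).round(2),'moment',np.round(s['moment'],2),s['eef_pos'].round(1),np.degrees(s['eef_rot']).round(2),s['finger_gap'],s['clock'])
    a=p['image'][110:230,165:345,::-1];cv2.imwrite(f'pics/{tag}.png',cv2.resize(a,None,fx=4.4,fy=4.4,interpolation=cv2.INTER_CUBIC))
E
python3 -c "
from h import *
weigh('s7')"
```

```text
F [-0.19 -0.21 -5.88] [0.42 0.49 0.45] moment [-0.04 -0.07  0.01] [516.1  -5.1 128.5] [180.    -0.    84.64] 57.97656237552647 12.625
```

View pics/s7.png

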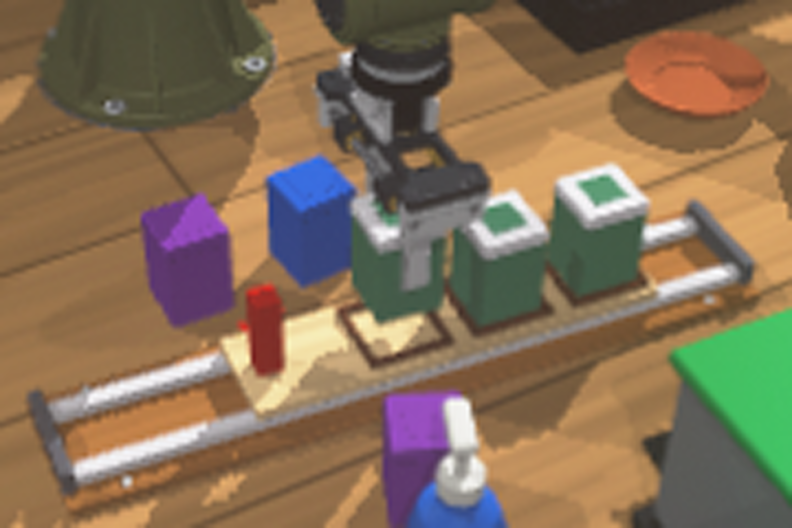

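Tin A weighs about 5.9 N (0.60 kg) and is clear of its nest, upright. I'm putting it back.

Emit:
jog_arm --pt "0 0 0.4 0 0 0 5.4" --pt "0 0 0.8 0 0 0 5.4" --pt "0 0 1 0 0 0 5.4" --pt "0 0 0.9 0 0 0 5.4" --pt "0 0 0.5 0 0 0 5.4" --pt "0 0 0.3 0 0 0 5.4" --pt "0 0 0 0 0 0 5.4" --pt "0 0 0 0 0 0 5.4"

```text
clock: 13.62
eef_pos: [516.2, -5.1, 89.6]
eef_rot: [3.141, -0.0, 1.477]
wrist_force: [0.4, -0.1, -7.0]
finger_gap: 57.8
```

Emit:
jog_arm --pt "0 0 0 0 0 0 7" --pt "0 0 0 0 0 0 9.4" --pt "0 0 0 0 0 0 9.4" --pt "0 0 0 0 0 0 9.4" --pt "0 0 -2.5 0 0 0 9.4" --pt "0 0 -3.5 0 0 0 9.4" --pt "0 0 -3.5 0 0 0 9.4" --pt "0 0 -1.5 0 0 0 9.4" --pt "2 -0.05 0 0 0 0 9.4" --pt "3.5 0 0 0 0 0 9.4" --pt "3 0 0 0 0 0 9.4" --pt "1 0 0 0 0 0 9.4" --pt "0 0 0 0 0 0 9.4" --pt "0 0 0 0 0 0 9.4"

```text
clock: 15.38
eef_pos: [524.4, 88.7, 199.2]
eef_rot: [-3.141, 0.0, 1.477]
wrist_force: [-0.4, -0.3, 0.3]
finger_gap: 94.4
```

```bash
python3 -c "
from h import *
p=camera('wrist')
plan([525,89.5,89],84.6,4,9.4)
cv2.imwrite('pics/w8.png',cv2.resize(p['image'][:,:,::-1],None,fx=1.5,fy=1.5))
weigh('s8')
"
```

```text
pos [524.5  88.7 199.4] yaw [-1.800e+02  1.000e-02  8.458e+01] rv [-0.    0.01 -0.02] F [-0.1 -1.6 -0.2] gap 94.5 t 15.425
[0.02, 0.01, 2.76, -0.0, 0.0, -0.0, 9.4], [0.02, 0.01, 2.76, -0.0, 0.0, -0.0, 9.4], [0.02, 0.01, 2.76, -0.0, 0.0, -0.0, 9.4], [0.02, 0.01, 2.76, -0.0, 0.0, -0.0, 9.4], 
F [-0.12 -0.08 -0.05] [0.5  0.49 0.48] moment [-0.05 -0.02  0.03] [524.5  89.5 199.5] [180.    -0.    84.64] 94.00014669925228 15.925
```

View pics/w8.png

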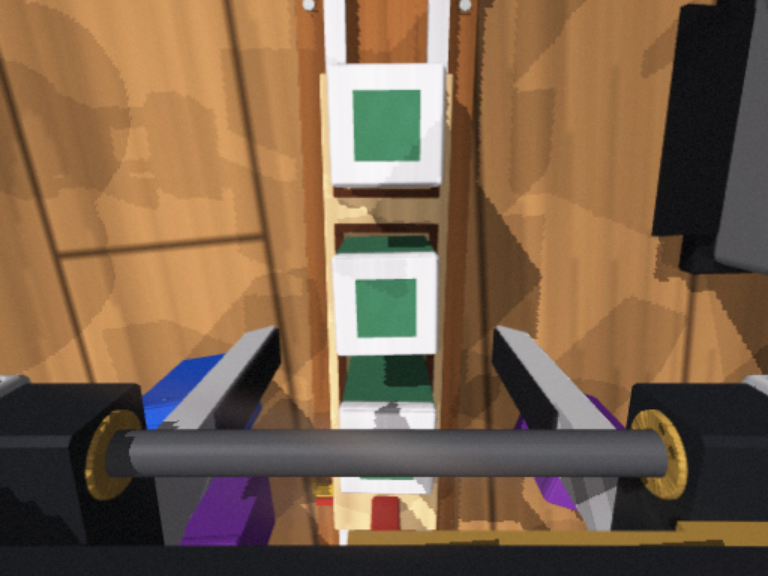

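View pics/s8.png

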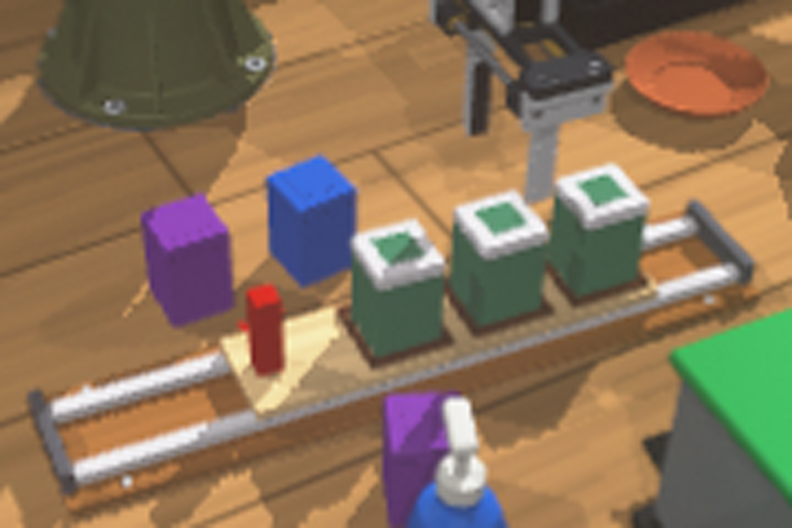

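Tin A is seated in its nest and the gripper is centred on tin B, whose lid is at (385,303).

Emit:
jog_arm --pt "0 0 2.5 0 0 0 9.4" --pt "0 0 3.5 0 0 0 9.4" --pt "0 0 3.5 0 0 0 9.4" --pt "0 0 1.5 0 0 0 9.4" --pt "0 0 0 0 0 0 7" --pt "0 0 0 0 0 0 5.4" --pt "0 0 0 0 0 0 5.4" --pt "0 0 0 0 0 0 5.4" --pt "0 0 0 0 0 0 5.4" --pt "0 0 0 0 0 0 5.4" --pt "0 0 0 0 0 0 5.4"

```text
clock: 17.3
eef_pos: [524.7, 89.6, 90.1]
eef_rot: [3.141, -0.0, 1.477]
wrist_force: [-1.9, -0.6, 6.2]
finger_gap: 57.9
```

Emit:
jog_arm --pt "0 0 -0.3 0 0 0 5.4" --pt "0 0 -0.6 0 0 0 5.4" --pt "0 0 -0.9 0 0 0 5.4" --pt "0 0 -1 0 0 0 5.4" --pt "0 0 -0.8 0 0 0 5.4" --pt "0 0 -0.4 0 0 0 5.4" --pt "0 0 0 0 0 0 5.4" --pt "0 0 0 0 0 0 5.4" --pt "0 0 0 0 0 0 5.4" --pt "0 0 0 0 0 0 5.4"

```text
clock: 18.55
eef_pos: [524.4, 89.6, 129.3]
eef_rot: [-3.141, 0.0, 1.477]
wrist_force: [0.3, 0.3, -2.6]
finger_gap: 58.0
```

```bash
python3 -c "
from h import *
weigh('s9')"
```

```text
F [-0.14 -0.26 -2.06] [0.33 0.21 0.51] moment [-0.06 -0.06  0.01] [524.4  89.5 129.5] [180.     0.    84.64] 58.216192352995066 19.05
```

View pics/s9.png

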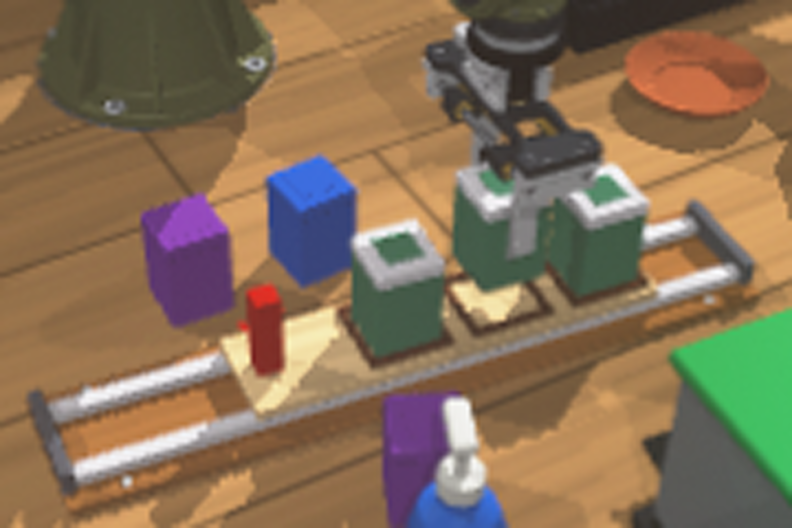

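Tin B weighs about 2.1 N, so it's light. I'm putting it back and going on to C.

Emit:
jog_arm --pt "0 0 0.4 0 0 0 5.4" --pt "0 0 0.8 0 0 0 5.4" --pt "0 0 1 0 0 0 5.4" --pt "0 0 0.9 0 0 0 5.4" --pt "0 0 0.5 0 0 0 5.4" --pt "0 0 0.35 0 0 0 5.4" --pt "0 0 0 0 0 0 5.4" --pt "0 0 0 0 0 0 5.4"

```text
clock: 20.05
eef_pos: [524.6, 89.6, 90.1]
eef_rot: [3.141, -0.0, 1.477]
wrist_force: [-1.0, -0.1, 0.3]
finger_gap: 57.9
```

Emit:
jog_arm --pt "0 0 0 0 0 0 7" --pt "0 0 0 0 0 0 9.4" --pt "0 0 0 0 0 0 9.4" --pt "0 0 0 0 0 0 9.4" --pt "0 0 -2.5 0 0 0 9.4" --pt "0 0 -3.5 0 0 0 9.4" --pt "0 0 -3.5 0 0 0 9.4" --pt "0 0 -1.5 0 0 0 9.4" --pt "2 0 0 0 0 0 9.4" --pt "3.5 0 0 0 0 0 9.4" --pt "3 0 0 0 0 0 9.4" --pt "1 0 0 0 0 0 9.4" --pt "0 0 0 0 0 0 9.4" --pt "0 0 0 0 0 0 9.4"

```text
clock: 21.8
eef_pos: [533.3, 183.5, 199.6]
eef_rot: [-3.141, 0.0, 1.477]
wrist_force: [1.1, 0.7, -0.2]
finger_gap: 93.8
```

```bash
python3 -c "
from h import *
p=camera('wrist')
plan([533,184,89],84.6,4,9.4)
cv2.imwrite('pics/w10.png',cv2.resize(p['image'][:,:,::-1],None,fx=1.5,fy=1.5))
"
```

```text
pos [533.3 183.4 199.8] yaw [-1.7998e+02  1.0000e-02  8.4590e+01] rv [-0.02  0.01 -0.01] F [ 1.6  0.1 -0.6] gap 93.9 t 21.85
[0.02, -0.01, 2.77, -0.0, 0.0, -0.0, 9.4], [0.02, -0.01, 2.77, -0.0, 0.0, -0.0, 9.4], [0.02, -0.01, 2.77, -0.0, 0.0, -0.0, 9.4], [0.02, -0.01, 2.77, -0.0, 0.0, -0.0, 9.4],
```

View pics/w10.png

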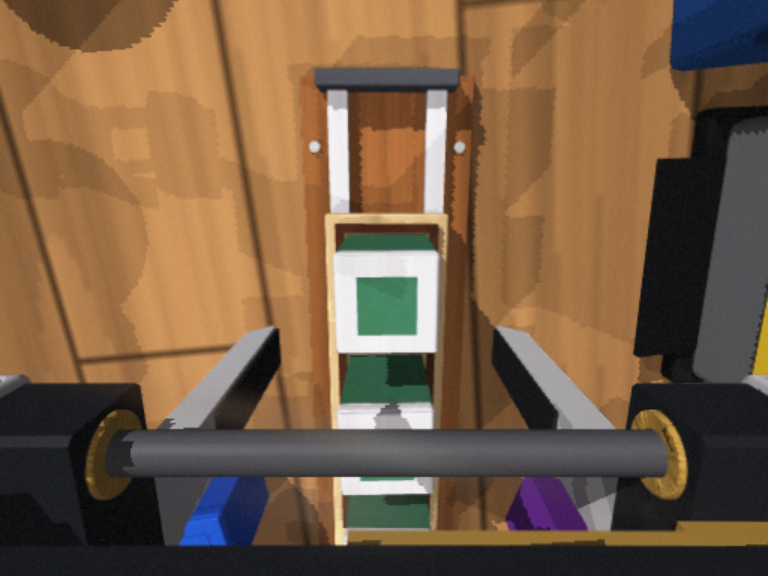

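The gripper is centred on tin C, whose lid is at (387,302).

Emit:
jog_arm --pt "0 0 2.5 0 0 0 9.4" --pt "0 0 3.5 0 0 0 9.4" --pt "0 0 3.5 0 0 0 9.4" --pt "0 0 1.5 0 0 0 9.4" --pt "0 0 0 0 0 0 7" --pt "0 0 0 0 0 0 5.4" --pt "0 0 0 0 0 0 5.4" --pt "0 0 0 0 0 0 5.4" --pt "0 0 0 0 0 0 5.4" --pt "0 0 0 0 0 0 5.4" --pt "0 0 0 0 0 0 5.4"

```text
clock: 23.22
eef_pos: [533.6, 184.2, 90.6]
eef_rot: [3.141, -0.0, 1.477]
wrist_force: [-0.5, -0.9, 5.6]
finger_gap: 57.9
```

Emit:
jog_arm --pt "0 0 -0.3 0 0 0 5.4" --pt "0 0 -0.6 0 0 0 5.4" --pt "0 0 -0.9 0 0 0 5.4" --pt "0 0 -1 0 0 0 5.4" --pt "0 0 -0.8 0 0 0 5.4" --pt "0 0 -0.4 0 0 0 5.4" --pt "0 0 0 0 0 0 5.4" --pt "0 0 0 0 0 0 5.4" --pt "0 0 0 0 0 0 5.4" --pt "0 0 0 0 0 0 5.4"

```text
clock: 24.48
eef_pos: [533.3, 184.1, 129.8]
eef_rot: [-3.141, 0.0, 1.477]
wrist_force: [0.3, -1.2, -2.9]
finger_gap: 58.2
```

```bash
python3 -c "
from h import *
weigh('s11')"
```

```text
F [-0.25  0.07 -2.39] [0.36 0.39 0.65] moment [-0.03 -0.04 -0.01] [533.3 184.1 130. ] [180.    -0.    84.64] 58.36704918159389 24.975
```

View pics/s11.png

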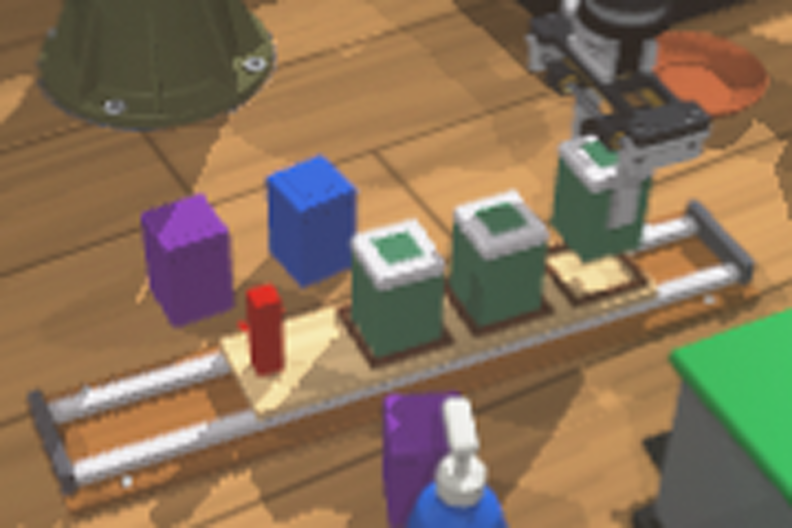

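Tin C weighs about 2.4 N, so A is clearly the heaviest. I'm putting C back and returning to A.

Emit:
jog_arm --pt "0 0 0.4 0 0 0 5.4" --pt "0 0 0.8 0 0 0 5.4" --pt "0 0 1 0 0 0 5.4" --pt "0 0 0.9 0 0 0 5.4" --pt "0 0 0.5 0 0 0 5.4" --pt "0 0 0.35 0 0 0 5.4" --pt "0 0 0 0 0 0 5.4" --pt "0 0 0 0 0 0 5.4"

```text
clock: 25.98
eef_pos: [533.5, 184.2, 90.6]
eef_rot: [3.141, -0.0, 1.477]
wrist_force: [0.6, 0.3, -0.7]
finger_gap: 58.0
```

Emit:
jog_arm --pt "0 0 0 0 0 0 7" --pt "0 0 0 0 0 0 9.4" --pt "0 0 0 0 0 0 9.4" --pt "0 0 0 0 0 0 9.4" --pt "0 0 -2.5 0 0 0 9.4" --pt "0 0 -3.5 0 0 0 9.4" --pt "0 0 -3.5 0 0 0 9.4" --pt "0 0 -1.5 0 0 0 9.4" --pt "-2 0 0 0 0 0 9.4" --pt "-4 0 0 0 0 0 9.4" --pt "-4 0 0 0 0 0 9.4" --pt "-4 0 0 0 0 0 9.4" --pt "-3 0.05 0 0 0 0 9.4" --pt "-2 0 0 0 0 0 9.4" --pt "0 0 0 0 0 0 9.4" --pt "0 0 0 0 0 0 9.4"

```text
clock: 27.98
eef_pos: [515.7, -5.0, 199.6]
eef_rot: [-3.14, -0.0, 1.477]
wrist_force: [0.1, -0.4, 0.7]
finger_gap: 94.5
```

```bash
python3 -c "
from h import *
p=camera('wrist')
plan([516,-5,89],84.6,4,9.4)
cv2.imwrite('pics/w12.png',cv2.resize(p['image'][:,:,::-1],None,fx=1.5,fy=1.5))
"
```

```text
pos [515.8  -4.7 199.8] yaw [-179.95   -0.     84.66] rv [-0.05 -0.    0.06] F [-0.5  0.5 -0.8] gap 94.1 t 28.025
[-0.01, 0.01, 2.77, -0.0, -0.0, 0.0, 9.4], [-0.01, 0.01, 2.77, -0.0, -0.0, 0.0, 9.4], [-0.01, 0.01, 2.77, -0.0, -0.0, 0.0, 9.4], [-0.01, 0.01, 2.77, -0.0, -0.0, 0.0, 9.4],
```

View pics/w12.png

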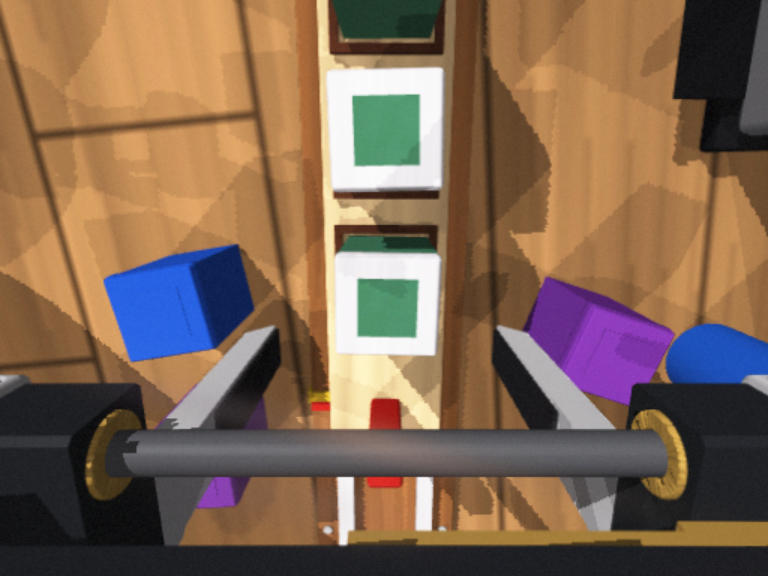

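Emit:
jog_arm --pt "0 0 2.5 0 0 0 9.4" --pt "0 0 3.5 0 0 0 9.4" --pt "0 0 3.5 0 0 0 9.4" --pt "0 0 1.5 0 0 0 9.4" --pt "0 0 0 0 0 0 7" --pt "0 0 0 0 0 0 5.4" --pt "0 0 0 0 0 0 5.4" --pt "0 0 0 0 0 0 5.4" --pt "0 0 0 0 0 0 5.4" --pt "0 0 0 0 0 0 5.4" --pt "0 0 0 0 0 0 5.4"

```text
clock: 29.4
eef_pos: [516.3, -5.1, 91.1]
eef_rot: [3.141, -0.0, 1.477]
wrist_force: [-0.7, -0.1, 6.4]
finger_gap: 57.8
```

Emit:
jog_arm --pt "0 0 -0.3 0 0 0 5.4" --pt "0 0 -0.6 0 0 0 5.4" --pt "0 0 -1 0 0 0 5.4" --pt "0 0 -1.3 0 0 0 5.4" --pt "0 0 -1.5 0 0 0 5.4" --pt "0 0 -1.5 0 0 0 5.4" --pt "0 0 -1.5 0 0 0 5.4" --pt "0 0 -1.5 0 0 0 5.4" --pt "0 0 -1.5 0 0 0 5.4" --pt "0 0 -1.2 0 0 0 5.4" --pt "0 0 -0.7 0 0 0 5.4" --pt "0 0 -0.4 0 0 0 5.4" --pt "0 0 0 0 0 0 5.4" --pt "0 0 0 0 0 0 5.4" --pt "0 0 0 0 0 0 5.4" --pt "0 0 0 0 0 0 5.4" --pt "0 0 0 0 0 0 5.4" --pt "0 0 0 0 0 0 5.4"

```text
clock: 31.65
eef_pos: [516.1, -5.1, 220.4]
eef_rot: [-3.142, 0.0, 1.477]
wrist_force: [-0.9, 0.4, -6.3]
finger_gap: 58.1
```

```bash
python3 -c "
from h import *
weigh('s13')
p=camera('top');cv2.imwrite('pics/t13.png',cv2.resize(p['image'][:,:,::-1],None,fx=1.5,fy=1.5))
p=camera('wrist');cv2.imwrite('pics/w13.png',cv2.resize(p['image'][:,:,::-1],None,fx=1.5,fy=1.5))
print(read_state()['qd'])"
```

```text
F [-0.06 -0.08 -6.32] [0.34 0.67 0.42] moment [-0.09 -0.05  0.03] [516.1  -5.1 220.5] [180.     0.    84.64] 57.896518698942465 32.15
[-5.43269527e-04  1.07528095e-03  6.45256874e-05 -1.67982064e-03
 -1.13069249e-03  6.93725270e-04]
```

View pics/s13.png

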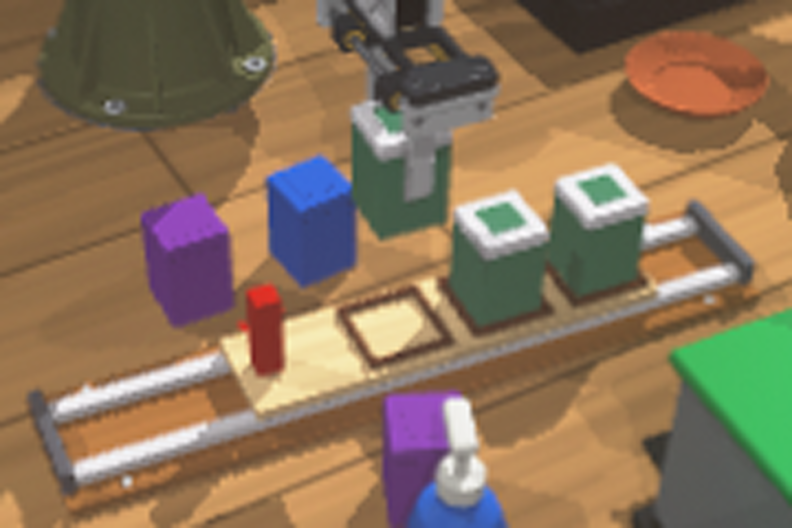

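View pics/w13.png

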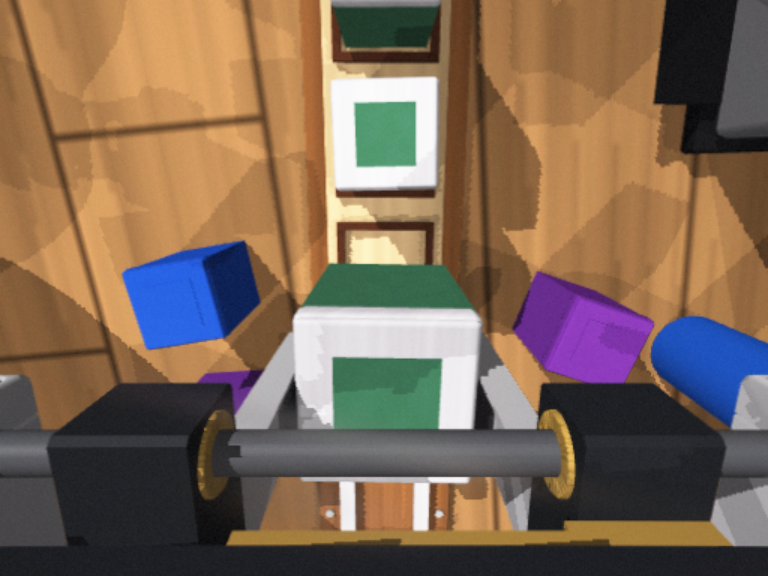

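View pics/t13.png

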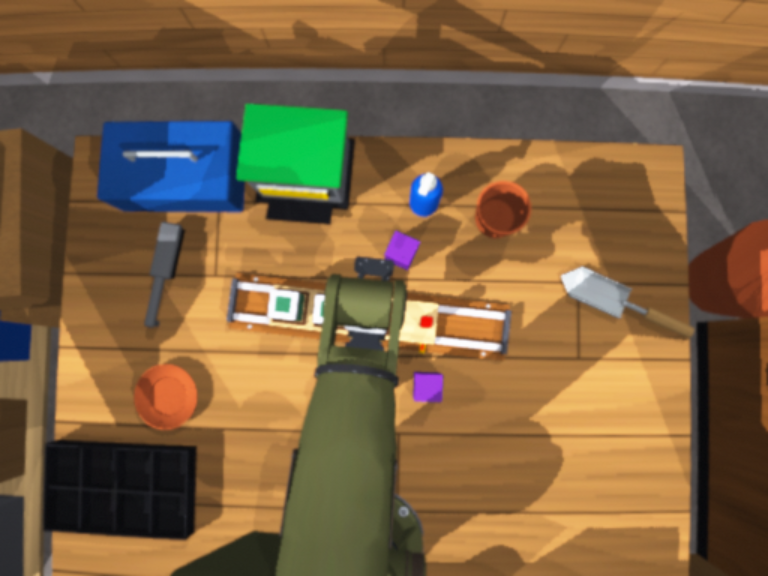

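```bash
python3 -c "
from h import *
p=camera('top');a=p['image'][200:245,260:330,::-1];cv2.imwrite('pics/t14.png',cv2.resize(a,None,fx=10,fy=10,interpolation=cv2.INTER_CUBIC))"
```

```text
(no output)
```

View pics/t14.png

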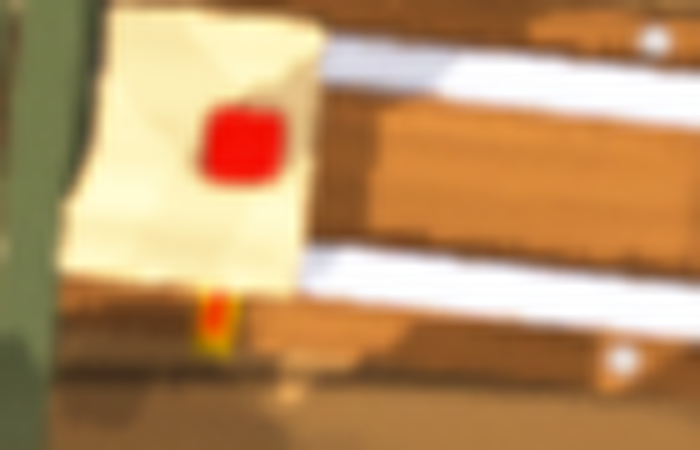

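The pointer at (216,315) in this crop stands in the middle of the yellow mark, with yellow on both sides. I'm handing in.

```bash
python3 -c "
from cell import *
print(sign_off()); s=read_state(); print(s['clock'],s['eef_pos'],s['finger_gap'])"
```

```text
the job is handed in; nothing more can be done
None
the job is handed in; nothing more can be done
```

The job is handed in: the carrier is at the next stop, and the gripper is holding tin A, the heaviest, up and still.

- **Carrier:** I gripped the red handle and slid the carrier until the detent clicked in. The last top view, taken just before I handed in, shows the red pointer in the middle of the yellow mark.
- **Weights, in order from the handle:** A read about 5.9 N (0.60 kg), B about 2.1 N and C about 2.4 N. Each was lifted straight up clear of its nest and put back upright.
- **Final hold:** A read 6.3 N on the second lift. It hangs upright with its base at about z = 163 mm, roughly 40 mm above the other lids. B and C stand in their nests.
- **Checks:** I handed in at about 32 s. No check failed, and the other things on the shelf look undisturbed in the last pictures.
- **Forces:** While sliding, my first estimate of the rail direction was slightly off, and the handle saw up to about 13 N sideways in the readings. I corrected it before the stop. The wrist readings I saw stayed well under the limits, but I only read them at the end of each move.

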